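Free a sagging barrel bolt and hold the produce bin's drop-front ajar

ROBOT

A 6-joint arm with a two-finger parallel gripper is mounted at the origin on a cart in front of the work surface, level with it; the furniture and walls round the work are solid. World frame = base frame: x ahead of the robot, y to its left, z up, the work surface at z = 0. Lengths are in m, angles in degrees, forces in N, time in s.
With the tool pointing down it reaches from about 0.4 to 0.825 m from the base axis. Payload 7 kg.
Tool frame: the origin (TCP) lies at the very end of the fingers, on their centre line; the grasp point (between the pads) lies 19 mm behind it; z points along the fingers, y is the line along which they close (so a half turn about z gives the same grasp; the last joint's range is limited). The gripper opens to 88 mm and grips with 3 to 60 N. Pads are 19 mm wide; open, the fingers measure 130 mm over their backs; the gripper's body (78 mm by 193 mm) begins 47 mm behind the grasp point.
Start: joints at [91.335, 20.546, 0.682, 0, -70.136, -16.507], TCP at [0.177, 0.651, 0.227] pointing down, gripper open.
Joint ranges: [-176.03, 176.03], [-82.01, 121.73], [-58.28, 71.71], [-173.87, 95.51], [-174.79, -0.11], [-173.66, 173.66]. Speed limits (degrees/s): [136.94, 136.94, 172.46, 180, 180, 180].

INTERFACE

Orientations are given as [roll, pitch, yaw] about the fixed x, y, z axes, in that order (R = Rz(yaw) Ry(pitch) Rx(roll)).
In Python, from plant import get_obs, snapshot, camera_params, close_job, boxes_of, cut_out, landmark_of gives the robot as it stands.
- The arm moves only by the shell command python3 -m inch 'ROWS' [OPENING]. ROWS is text: rows parted by semicolons, each of 6 numbers parted by spaces: the shift along the tool's x, y, z in units of 30 cm (1.0 is 30 cm), then the turn, a rotation vector about the tool's x, y, z in units of pi rad (1.0 is pi rad). A call has 1 to 10 rows; each row is the pose to reach, as a shift and turn from the pose commanded when the call began, along the tool's axes at that moment, turning the shorter way round; what a row does not reach only later rows make up. A row lasts 1/12 s, in which the tool goes at most 41.7 mm and 7.16 degrees, less where a joint would pass 70% of its speed; a pose out of reach is approached as far as the arm can. A call with a number of a shift or a turn outside -1 to 1 is refused whole. A call with a gripper value outside its range is refused whole. OPENING is the closure, from -1 (fully open) to 1 (shut), set as the call begins (- or left out, the last holds). The fingers move at their own pace and stop on an object; the grip force is fixed at half the most. Time passes only in rows, so rows that repeat a pose let the fingers close. It gives the time, the measured TCP pose, the force, the opening and the grip force at its end, in the units of the state.
- get_obs(): the state, without advancing time (a new reading comes with each control period).
- snapshot(name): name is "scene" or "top" or "wrist"; returns the picture (400x640x3 uint8, red, green, blue); there is no depth.
- camera_params(name): a dict with "mtx" (3x3 intrinsics, pixels), "rvec" (rotation vector, rad) and "tvec" (3), from world to camera coordinates, as OpenCV has them. Camera axes: x right, y down, z forward; pixel columns grow to the right and rows downward; lengths in m; the calibration is good to about 2 mm. A picture is of the moment at which its call begins: read the wrist's pose just before it. camera_params takes no time and is no camera call; for the wrist camera it gives the pose at the moment of the call.
- close_job(): hands the job in; it is judged then, once.
Trained networks look in the newest picture that a camera, given by its name, has taken for a name from the list of things; names that differ only in an ending like _2 or _b are one class to them, and where a whole thing is asked for, a point or a joint stands for the part that bears it (a point fixed in the world has none). Each returns a list of dicts, best first, with "p" (0 to 1); they miss things now and then, are a little off and sometimes report something else, mostly with a low value. They report only what shows in the picture. A call takes as long as a camera call.
- boxes_of(camera, thing): "rect" ([left, top, width, height] in pixels, round what is visible of it).
- cut_out(camera, thing): "pixels" (400x640 bool, what is visible of it) and "rect" ([left, top, width, height] in pixels, round what is visible of it).
- landmark_of(camera, thing): "uv" ([column, row] in pixels: a listed point, or the origin of a listed thing).
The state is a dict: "clock": time; "joint_pos": joint angles; "qvel": joint speeds; "tau": joint torques, N m; "tool_pos": TCP position; "orientation": TCP orientation; "force": force on the tool from outside, world axes, zero at the start; "moment": the same for the moment, N m; "opening": finger opening in m; "gripper_force": force on a finger pad.
Only numpy, scipy, OpenCV 4.12 (cv2) and the standard library are available. Lean on these libraries where they do the work, as an engineer would, in place of code of your own. Each camera call takes 0.05 s, during which the arm holds its last target. There are 200 camera calls.

TASK

The slatted drop-front of the wooden produce bin is shut by a barrel bolt whose rod has sagged, so that its turned-down end hangs behind the bent-up lower lip of the keeper. Lift the bolt by its knob and, keeping it lifted, pull it sideways over the lip and out of the keeper; then draw the drop-front down towards you until it stands ajar, leaning out about 30 degrees, to air the garlic and lemon, and finish while still holding it there with the fingers, because it has no stay and would fall flat. Never let it drop right open, do not let anything out of the bin, and leave the tin, the sugar jar and the salt shaker beside it where they stand.

Things in the scene. Friction and masses are not known exactly. Their poses are not given: they have to be found in the camera images.
- bin: Wooden produce bin, 302 wide (y) x 152 deep (x) x 191 mm high, fixed. Origin: centre of its underside, on the worktop. Its front looks along its own -x (to the robot, turned up to 0.25 rad), its +y is to the robot's left. Front face at its x = -70 mm; the top board (191 mm high) ends at x = -74 mm, 42 mm behind the knob's centre. The keeper is on the right front post.
- gate (a joint): Slatted drop-front (gate), 218 wide x 150 high x 16 mm, 0.4 kg, hinged along its foot, bolt on its upper rail. Rad: 0 = shut (upright), grows as its top comes down to the robot; stop 1.25. Bolted it only rattles by about 0.03. The hinge is slightly stiff: unbolted and upright it stays; leaning out over about 0.2 rad it falls open unless held (1 to 2.5 N at the knob).
- gate_hinge (a point): Point on the gate's hinge line, at mid-width, 22 mm above the worktop, at the bin's x = -74 mm. The hinge line runs along the bin's y.
- bolt (a joint): How far the bolt is drawn (m), sliding along the bin's +y (to the left, away from the keeper): 0 = fully home, up to 0.006 at the start, 0.030 = fully drawn (stop). Friction about 1 N. Unlifted, its turned-down end catches on the keeper's lip at about 0.007. From 0.022 on it is clear of the keeper and the gate is free.
- bolt_lift (a joint): How far the bolt is lifted (rad), turning about its rear end in the barrel, 125 mm left of the knob: 0 = sagging at rest, 0.105 = stop. Each mm of lift at the knob is 0.008 rad. The end clears the lip from about 0.05 (knob raised 6.5 mm); aim for 10 mm; the stop comes at 13 mm. Lifting takes about 1 N; let go, it sags again.
- knob (a point): Centre of the bolt's steel ball knob, 18 mm across, on a 7 mm stem coming forward and slightly up from the 9 mm rod; free from above and on both sides, so it can be pinched along the bin's y; also the gate's handle. Shut and home: 163 mm above the worktop, 46 mm before the gate's face, 80 mm right of the bin's middle; from gate_hinge 42 mm forward, 141 mm up. Moves with bolt, lift and gate.
- keeper (a point): Middle of the top edge of the keeper's bent-up lip, a 3 mm steel strip across the rod's path, 142 mm above the worktop: the lower edge of a 7 mm wide strap hoop, standing 27 mm out of the right front post, open to left and right. The rod passes through it; its turned-down end (14 mm below the rod's axis) hangs right of the lip.
- garlic_a: Garlic bulb in the bin, 53 mm; origin under its centre at the start.
- garlic_b: Another garlic bulb in the bin, 53 mm; origin under its centre at the start.
- lemon_in: Lemon in the bin, 76 x 56 x 55 mm; origin under its centre at the start.
- tin: Bystander: small food tin, 57 mm across, 72 high, right of the bin; origin at the centre of its underside.
- sugar: Bystander: clip-top glass jar of sugar, 110 x 83 x 125 mm, right of the bin; origin at its underside.
- salt: Bystander: salt shaker, 44 mm across, 90 high, left of the bin; origin at the centre of its underside.

How it is judged:
By the outcome, as a careful person would: the job done as asked, in the order asked, and still so for the second after the job is handed in, while the arm keeps its last pose, push and grip.
It also fails if it takes over 35 s, if anything falls off the work surface, if the arm or the gripper's body presses on something with over 40 N, if the wrist force passes 120 N, or if a joint passes its speed limit or range.

## Working session

There is one attempt and no reset: what is moved stays moved. The work goes in short steps, Python scripts to look and compute and a shell command to move; the robot and the scene stay as the last step left them, time stands still between calls to the robot, and variables do not carry over. Pictures are saved under pics/ and viewed, at most 10 in all, crops included, and the job is handed in when it is done.

```bash
mkdir -p pics; ls; cat > h.py <<'E'
import numpy as np, cv2
from plant import *
from scipy.spatial.transform import Rotation as R
def cam(n):
    p=camera_params(n); M=R.from_rotvec(np.ravel(p["rvec"])).as_matrix(); return np.array(p["mtx"]),M,np.ravel(p["tvec"])
def ray(n,uv,c=None):
    K,M,t=c or cam(n); d=M.T@np.linalg.inv(K)@np.array([uv[0],uv[1],1.]); return -M.T@t,d/np.linalg.norm(d)
def onz(n,uv,z):
    o,d=ray(n,uv); return o+d*(z-o[2])/d[2]
def tri(rs):
    A=sum(np.eye(3)-np.outer(d,d) for o,d in rs); b=sum((np.eye(3)-np.outer(d,d))@o for o,d in rs); return np.linalg.solve(A,b)
def proj(n,P):
    K,M,t=cam(n); q=K@(M@np.array(P)+t); return q[:2]/q[2]
E
python3 - <<'E'
from h import *
np.set_printoptions(precision=4,suppress=True)
ims=[]
for n in("scene","top"):
    im=snapshot(n); cv2.imwrite(f"pics/{n}0.png",im[:,:,::-1])
    o,_=ray(n,(320,200)); print(n,o)
rs={}
for t in("knob","keeper","gate_hinge","bin","tin","sugar","salt"):
    for n in("scene","top"):
        L=landmark_of(n,t)
        for l in L[:2]: print(t,n,np.array(l["uv"]),round(l["p"],2))
        if L: rs.setdefault(t,[]).append(ray(n,L[0]["uv"]))
    if len(rs.get(t,[]))==2: print("  tri",tri(rs[t]))
o=get_obs(); print(o["clock"],o["tool_pos"],o["orientation"],o["opening"])
E
```

```text
pics
scene [ 0.018  -0.5593  0.688 ]
top [-0.18   -0.0749  1.0607]
knob scene [316.5 180.9] 0.75
knob top [308.6 190.1] 0.84
  tri [ 0.5353 -0.1087  0.1673]
keeper scene [337.7 186.9] 0.91
keeper top [320.6 182.7] 0.75
keeper top [267.3 199.6] 0.25
  tri [ 0.5788 -0.1393  0.1376]
gate_hinge scene [298.5 204.7] 0.92
gate_hinge top [277.5 217.1] 0.98
  tri [ 0.5515 -0.0316  0.0438]
bin scene [307.8 195.1] 0.68
bin top [267.1 204.2] 0.7
  tri [ 0.6147 -0.0061  0.0208]
tin scene [415. 275.] 0.84
tin scene [314.2 181.8] 0.47
tin top [413.6 208.6] 0.61
  tri [ 0.5837 -0.3783 -0.0083]
sugar scene [414.3 316.8] 0.68
sugar top [443.9 242.3] 0.7
  tri [ 0.4781 -0.432  -0.0064]
salt scene [212.9 202.7] 0.96
salt scene [308.5 195.9] 0.57
salt top [181.1 276.8] 0.62
  tri [0.4295 0.199  0.0054]
0.8 [0.1766 0.6515 0.2266] [-179.9981    0.0014  -15.17  ] 0.08745193798837264
```

View pics/scene0.png

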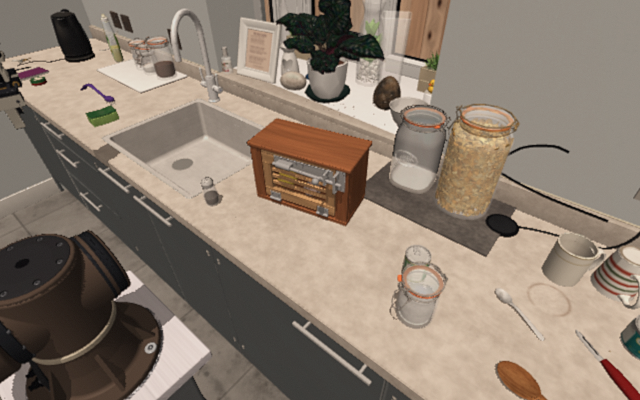

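View pics/top0.png

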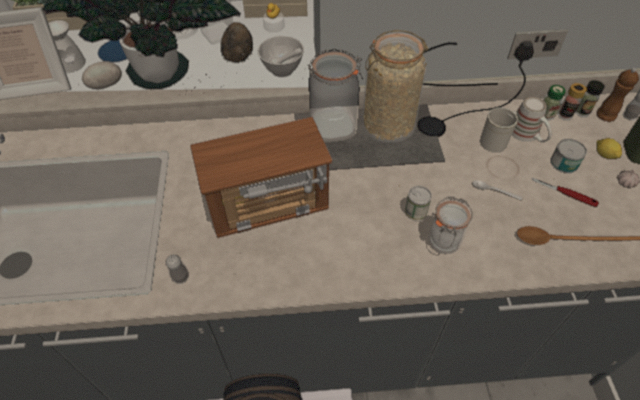

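The scene view shows the bin centred at about (310,170), with the bolt, knob and keeper at about (316-340,183). The salt shaker is at (210,190), and the tin and jar are at (415,260-300). In the top view the board's corners are at about (193,143), (315,123), (329,159) and (203,183), and the knob is near (309,190). Next I'll fit the bin pose.

```bash
cat >> h.py <<'E'
def binpt(p,P):
    x,y,a=p; P=np.array(P,float); c,s=np.cos(a),np.sin(a)
    return np.array([x+c*P[0]-s*P[1],y+s*P[0]+c*P[1],P[2]])
def rows(target,Rt,o=None):
    o=o or get_obs(); R0=R.from_euler("xyz",o["orientation"],degrees=True)
    d=R0.inv().apply(np.array(target)-o["tool_pos"]); w=(R0.inv()*Rt).as_rotvec()
    return np.round(d/0.3,4),np.round(w/np.pi,4)
E
python3 - <<'E'
from h import *
from scipy.optimize import least_squares
np.set_printoptions(precision=4,suppress=True)
obs=[]
M=[("scene",(316.5,180.9),(-.116,-.077,.163),1),("top",(308.6,190.1),(-.116,-.077,.163),1),
("scene",(298.5,204.7),(-.074,0,.022),.5),("top",(277.5,217.1),(-.074,0,.022),.5)]
for n,L in(("scene",[(359,174),(371,143),(272,121),(250,142)]),("top",[(329,159),(315,123),(193,143),(203,183)])):
    for uv,P in zip(L,[(-.074,-.151,.191),(.077,-.151,.191),(.077,.151,.191),(-.074,.151,.191)]): M.append((n,uv,P,.7))
f=lambda p:np.concatenate([(proj(n,binpt(p,P))-uv)*w for n,uv,P,w in M])
r=least_squares(f,[.62,-.01,0],loss="soft_l1"); print(r.x)
for (n,uv,P,w) in M: print(n,P,np.round(proj(n,binpt(r.x,P))-uv,1))
p=r.x; np.save("pose.npy",p); print("knob",binpt(p,(-.116,-.08,.163)))
a=p[2]
# tool down, y along bin y : candidates
for k in(0,np.pi):
    Rt=R.from_euler("z",a+k)*R.from_euler("x",np.pi)
    for T in [(.40,-.12,.33)]: print(k,rows(T,Rt))
o,d=ray("wrist",(320,200)); ob=get_obs(); R0=R.from_euler("xyz",ob["orientation"],degrees=True)
print("cam in tool",R0.inv().apply(o-ob["tool_pos"]),R0.inv().apply(d),cam("wrist")[0][0,0])
E
```

```text
[ 0.6351 -0.0091  0.2139]
scene (-0.116, -0.077, 0.163) [0.3 1.7]
top (-0.116, -0.077, 0.163) [ 0.1 -0.8]
scene (-0.074, 0, 0.022) [1.7 2.2]
top (-0.074, 0, 0.022) [-2.3  2.5]
scene (-0.074, -0.151, 0.191) [-6.1 -1.9]
scene (0.077, -0.151, 0.191) [ 5.  -0.9]
scene (0.077, 0.151, 0.191) [ 7.  -3.1]
scene (-0.074, 0.151, 0.191) [-1.8 -0.2]
top (-0.074, -0.151, 0.191) [5.7 1.1]
top (0.077, -0.151, 0.191) [ 0.3 -7.1]
top (0.077, 0.151, 0.191) [-1.5 -0.1]
top (-0.074, 0.151, 0.191) [-1.2  8.2]
knob [ 0.5387 -0.1119  0.163 ]
0 (array([ 1.3915,  2.2871, -0.3448]), array([-0.    ,  0.    , -0.1524]))
3.141592653589793 (array([ 1.3915,  2.2871, -0.3448]), array([0.    , 0.    , 0.8476]))
cam in tool [ 0.0813  0.0006 -0.1588] [-0.2911 -0.0037  0.9567] 304.2280575927
```

```bash
python3 - <<'E'
from h import *
np.set_printoptions(precision=4,suppress=True)
for n,L in(("scene",[(359,174),(371,143),(272,121),(250,142)]),("top",[(329,159),(315,123),(193,143),(203,183)])):
    Q=np.array([onz(n,u,.191) for u in L]); print(n,Q[:,:2].tolist())
    for i in range(4): d=Q[(i+1)%4]-Q[i]; print(i,np.linalg.norm(d),np.degrees(np.arctan2(d[1],d[0])))
b=[]
for n in("scene","top"):
    im=cv2.imread(f"pics/{n}0.png"); x,y=((240,110) if n=="scene" else (183,110)); b.append(cv2.resize(im[y:y+125,x:x+150],None,fx=4,fy=4,interpolation=cv2.INTER_CUBIC)[:300 if 0 else 500])
cv2.imwrite("pics/c0.png",cv2.resize(np.vstack(b),(600,1000))[:,:] if 0 else cv2.resize(np.hstack(b),(800,333)))
E
```

```text
scene [[0.5975387362859027, -0.1878605486246735], [0.7302230112159765, -0.132623154285326], [0.6519892564022426, 0.1569940383776458], [0.5332637665041758, 0.11838226581107347]]
0 0.1437229506624464 22.60230445123162
1 0.29999773112181427 105.11641815637796
2 0.12484634929491795 -161.9844955603894
3 0.31291521716587906 -78.14667569225676
top [[0.5993385189193923, -0.15988912659294408], [0.7178841727781831, -0.1375603540484116], [0.6775003467446834, 0.15127838961978507], [0.5536996875540952, 0.12146793960345009]]
0 0.1206302040624723 10.667021525073485
1 0.29164820117553647 97.9591824752451
2 0.1273391775778397 -166.46126188807912
3 0.2850345621622616 -80.78632231588851
```

View pics/c0.png

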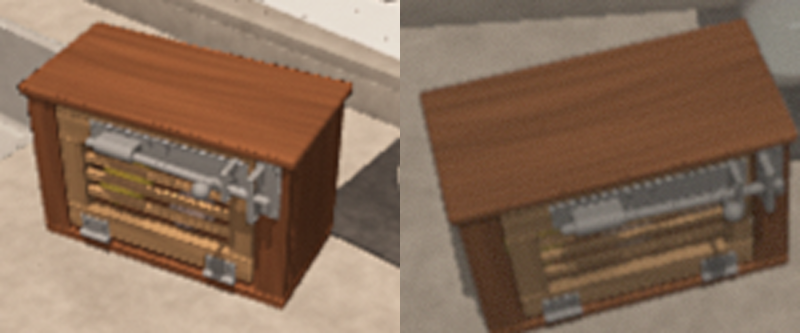

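The crop gives sharper top-board corners and confirms the knob at (316,180) in scene and (309,189) in top. I'll refit with these.

```bash
python3 - <<'E'
from h import *
from scipy.optimize import least_squares
np.set_printoptions(precision=4,suppress=True)
M=[("scene",(316.3,180.5),(-.116,-.077,.163),1),("top",(308.6,189.5),(-.116,-.077,.163),1)]
for n,L in(("scene",[(350.6,171.9),(372,143.8),(276.8,118.3),(247.5,143)]),("top",[(331.5,160.6),(311.6,117.5),(190.9,145.6),(204.4,193.3)])):
    for uv,P in zip(L,[(-.074,-.151,.191),(.078,-.151,.191),(.078,.151,.191),(-.074,.151,.191)]): M.append((n,uv,P,.7))
f=lambda p:np.concatenate([(proj(n,binpt(p,P))-uv)*w for n,uv,P,w in M])
r=least_squares(f,[.62,-.01,0],loss="soft_l1"); print(r.x)
for (n,uv,P,w) in M: print(n,P,np.round(proj(n,binpt(r.x,P))-uv,1))
p=r.x; np.save("pose.npy",p); print("knob",binpt(p,(-.116,-.08,.163)))
for k in(0,np.pi):
    Rt=R.from_euler("z",p[2]+k)*R.from_euler("x",np.pi)
    print(k,rows((.43,-.135,.33),Rt))
    print(k,rows((.44,.27,.33),Rt))
E
```

```text
[ 0.6314 -0.0059  0.2364]
scene (-0.116, -0.077, 0.163) [-0.2  2.2]
top (-0.116, -0.077, 0.163) [-0.3  0.4]
scene (-0.074, -0.151, 0.191) [ 1.5 -0.2]
scene (0.078, -0.151, 0.191) [ 2.2 -2.5]
scene (0.078, 0.151, 0.191) [-0.4 -0. ]
scene (-0.074, 0.151, 0.191) [-1.4 -0.2]
top (-0.074, -0.151, 0.191) [ 2.2 -0.4]
top (0.078, -0.151, 0.191) [ 1.3 -1.5]
top (0.078, 0.151, 0.191) [-1.5 -0.6]
top (-0.074, 0.151, 0.191) [-3.1  0.4]
knob [ 0.5373 -0.1109  0.163 ]
0 (array([ 1.5011,  2.3092, -0.3448]), array([-0.    ,  0.    , -0.1595]))
0 (array([ 1.18  ,  0.9975, -0.3448]), array([-0.    ,  0.    , -0.1595]))
3.141592653589793 (array([ 1.5011,  2.3092, -0.3448]), array([0.    , 0.    , 0.8405]))
3.141592653589793 (array([ 1.18  ,  0.9975, -0.3448]), array([0.    , 0.    , 0.8405]))
```

```bash
R1="x"; python3 -m inch '0.75 1 -0.34 0 0 0.39;0.75 1 -0.34 0 0 0.39;0.75 1 -0.34 0 0 0.39;0.75 1 -0.34 0 0 0.39;0.75 1 -0.34 0 0 0.39;0.75 1 -0.34 0 0 0.39;0.75 1 -0.34 0 0 0.39;0.75 1 -0.34 0 0 0.39;0.75 1 -0.34 0 0 0.39;0.75 1 -0.34 0 0 0.39'
python3 - <<'E'
from h import *
p=np.load("pose.npy"); Rt=R.from_euler("z",p[2]+np.pi)*R.from_euler("x",np.pi)
print(rows((.43,-.135,.33),Rt),get_obs()["joint_pos"])
E
```

```text
clock: 1.63
tool_pos: [0.3164, 0.2994, 0.331]
orientation: [-179.9, 0.2, -85.8]
force: [-0.4, 1.0, -0.2]
opening: 0.0875
gripper_force: 0.0
(array([ 1.4719e+00, -2.7210e-01, -1.0000e-04]), array([1.00e-04, 1.20e-03, 4.48e-01])) [ 6.95958583e+01 -6.25846511e+00 -1.71885604e+01  4.79977744e-02
 -7.88709287e+01 -6.54178128e+01]
```

```bash
python3 -m inch '1 -0.45 0 0 0 0.44;1 -0.45 0 0 0 0.44;1 -0.45 0 0 0 0.44;1 -0.45 0 0 0 0.44;1 -0.45 0 0 0 0.44;1 -0.45 0 0 0 0.44;1 -0.45 0 0 0 0.44;1 -0.45 0 0 0 0.44;1 -0.45 0 0 0 0.44;1 -0.45 0 0 0 0.44'
python3 - <<'E'
from h import *
p=np.load("pose.npy"); Rt=R.from_euler("z",p[2]+np.pi)*R.from_euler("x",np.pi)
print(rows((.44,-.135,.30),Rt),get_obs()["joint_pos"])
E
```

```text
clock: 2.47
tool_pos: [0.4746, 0.0125, 0.3282]
orientation: [-180.0, -0.0, -157.6]
force: [0.2, 0.8, 0.4]
opening: 0.0873
gripper_force: 0.0
(array([ 0.2937, -0.4106,  0.0943]), array([-0.0001, -0.0003,  0.049 ])) [ 2.53335365e+01 -1.84593648e+00 -1.35251670e+01  3.85022600e-03
 -7.83696012e+01 -9.29639060e+01]
```

```bash
python3 -m inch '0.294 -0.41 0.094 0 0 0.049;0.294 -0.41 0.094 0 0 0.049;0.294 -0.41 0.094 0 0 0.049;0.294 -0.41 0.094 0 0 0.049;0.294 -0.41 0.094 0 0 0.049;0.294 -0.41 0.094 0 0 0.049;0.294 -0.41 0.094 0 0 0.049;0.294 -0.41 0.094 0 0 0.049' 0.1
cat > look.py <<'E'
from h import *
import sys
np.set_printoptions(precision=4,suppress=True)
n=sys.argv[1]; c=cam("wrist"); im=snapshot("wrist"); cv2.imwrite(f"pics/{n}.png",im[:,:,::-1])
p=np.load("pose.npy"); o=get_obs(); print(o["tool_pos"],o["orientation"],o["opening"])
print("knob pred",proj("wrist",binpt(p,(-.116,-.08,.163))))
for t in("knob","keeper","gate_hinge"):
    for l in landmark_of("wrist",t)[:2]:
        z={"knob":.163,"keeper":.142,"gate_hinge":.022}[t]; q=onz("wrist",l["uv"],z)
        cc,s=np.cos(p[2]),np.sin(p[2]); d=q[:2]-p[:2]
        print(t,np.round(l["uv"],1),round(l["p"],2),q,"binframe",[cc*d[0]+s*d[1],-s*d[0]+cc*d[1]])
E
python3 look.py w1
```

```text
clock: 3.13
tool_pos: [0.4413, -0.1322, 0.3007]
orientation: [-180.0, 0.0, -165.8]
force: [0.1, 0.0, -0.6]
opening: 0.0416
gripper_force: 0.0
[ 0.4414 -0.132   0.3006] [-179.9985    0.0358 -165.7418] 0.04063726621859249
knob pred [319.3485 276.3196]
knob [327.1 283.2] 0.42 [ 0.5436 -0.1003  0.163 ] binframe [np.float64(-0.10746162058913956), np.float64(-0.07116991125070468)]
keeper [290.8 288.6] 0.75 [ 0.5742 -0.1369  0.142 ] binframe [np.float64(-0.08627535203643963), np.float64(-0.1139584903717982)]
gate_hinge [368.4 290.5] 0.64 [ 0.6255 -0.0057  0.022 ] binframe [np.float64(-0.005625707903542159), np.float64(0.0015751990697438366)]
```

View pics/w1.png

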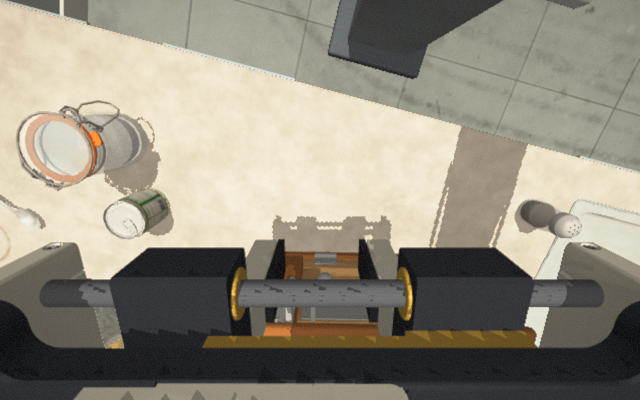

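The wrist view looks back at the robot, and the gripper's crossbar partly hides the knob at about (325,278). I'll move forward over the bin so it shows in the open upper half.

```bash
python3 -m inch '-0.5 0 0 0 0 0.003;-0.5 0 0 0 0 0.003;-0.5 0 0 0 0 0.003;-0.5 0 0 0 0 0.003;-0.5 0 0 0 0 0.003;-0.5 0 0 0 0 0.003;-0.5 0 0 0 0 0.003' 0.1; python3 look.py w2
```

```text
clock: 3.92
tool_pos: [0.5862, -0.0955, 0.2999]
orientation: [180.0, -0.1, -166.3]
force: [-0.5, 0.3, 0.4]
opening: 0.0395
gripper_force: 0.0
[ 0.5859 -0.0958  0.3004] [ 179.9995   -0.0113 -166.3219] 0.03946085486342343
knob pred [319.0551 139.6376]
knob [323.5 147. ] 0.74 [ 0.5431 -0.1052  0.163 ] binframe [np.float64(-0.1090301916507409), np.float64(-0.07583693134692279)]
keeper [287.7 161.7] 0.96 [ 0.5695 -0.1374  0.142 ] binframe [np.float64(-0.09092702076166881), np.float64(-0.11336452314815929)]
gate_hinge [375.1 160.3] 0.75 [ 0.5612 -0.0232  0.022 ] binframe [np.float64(-0.07224315533156085), np.float64(-0.0003637672792000772)]
```

View pics/w2.png

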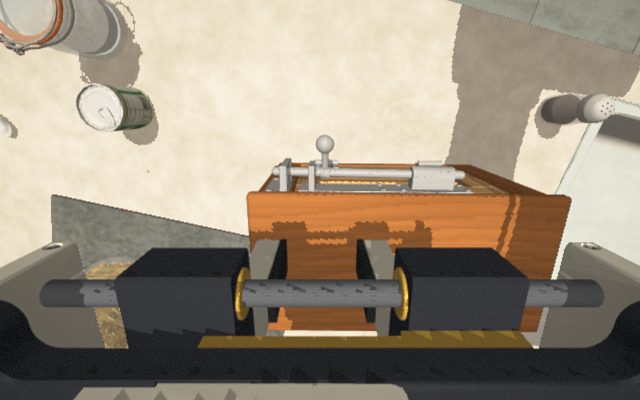

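The knob's ball is at (324.5,144), the keeper lip is near (288,162), and the top board's front corners are at about (248,193) and (571,197). I'll refit everything with this view included.

```bash
python3 - <<'E'
from h import *
from scipy.optimize import least_squares
np.set_printoptions(precision=4,suppress=True)
kn=[("scene",(316.3,180.5),1),("top",(308.6,189.5),1),("wrist",(324.5,144.5),1)]
M=[("wrist",(248,193),(-.074,-.151,.191),1),("wrist",(571,197),(-.074,.151,.191),1),("wrist",(375.1,160.3),(-.074,0,.022),.5)]
for n,L in(("scene",[(350.6,171.9),(372,143.8),(276.8,118.3),(247.5,143)]),("top",[(331.5,160.6),(311.6,117.5),(190.9,145.6),(204.4,193.3)])):
    for uv,P in zip(L,[(-.074,-.151,.191),(.078,-.151,.191),(.078,.151,.191),(-.074,.151,.191)]): M.append((n,uv,P,.5))
f=lambda p:np.concatenate([(proj(n,binpt(p,P))-uv)*w for n,uv,P,w in M]+[proj(n,binpt(p,(-.116,-.08+p[3],.163)))-np.array(uv) for n,uv,w in kn] if 0 else [(proj(n,binpt(p[:3],P))-uv)*w for n,uv,P,w in M]+[proj(n,binpt(p[:3],(-.116,-.08+p[3],.163)))-np.array(uv) for n,uv,w in kn]+[[(p[3]-.003)*300]])
r=least_squares(f,[.62,-.01,0.2,.003],loss="soft_l1"); print(r.x); print(np.round(r.fun.reshape(-1)[:-1].reshape(-1,2),1))
p=r.x[:3]; np.save("pose.npy",p)
k=binpt(p,(-.116,-.08+r.x[3],.163)); print("knob",k,"tri",tri([ray(n,u) for n,u,_ in kn]), "wrist@.163",onz("wrist",(324.5,144.5),.163))
E
```

```text
[ 0.6359 -0.0035  0.2265  0.0024]
[[-4.  -0.1]
 [ 1.2 -0.3]
 [ 0.8  1.1]
 [ 0.6 -0.6]
 [ 1.2 -1.6]
 [ 0.3 -0.5]
 [-0.3 -0.8]
 [ 0.4 -0.6]
 [ 0.3 -1.2]
 [-1.1 -1.2]
 [-2.3 -0.8]
 [-0.1  1. ]
 [-1.6 -0.8]
 [-0.2 -0.5]]
knob [ 0.5403 -0.1052  0.163 ] tri [ 0.5392 -0.1065  0.1651] wrist@.163 [ 0.5407 -0.105   0.163 ]
```

```bash
cat > go.py <<'E'
from h import *
import sys
np.set_printoptions(precision=4,suppress=True)
# args: forward(bin x), left(bin y), z  of TCP
p=np.load("pose.npy"); Rt=R.from_euler("z",p[2]+np.pi)*R.from_euler("x",np.pi)
a=list(map(float,sys.argv[1:4])); print(rows(binpt(p,a),Rt))
o=get_obs(); d=o["tool_pos"][:2]-p[:2]; c,s=np.cos(p[2]),np.sin(p[2])
print("tcp in bin",[c*d[0]+s*d[1],-s*d[0]+c*d[1],o["tool_pos"][2]])
E
python3 go.py -0.116 -0.0776 0.21;python3 go.py -0.116 -0.0776 0.145
```

```text
(array([0.1547, 0.0065, 0.3037]), array([-0.    ,  0.0004,  0.0037]))
tcp in bin [np.float64(-0.06968339837408788), np.float64(-0.07900891172975785), np.float64(0.30115002583342587)]
(array([0.1549, 0.0066, 0.5203]), array([-0.    ,  0.0004,  0.0037]))
tcp in bin [np.float64(-0.06968339837408788), np.float64(-0.07900891172975785), np.float64(0.30115002583342587)]
```

```bash
python3 -m inch '0.155 0.0065 0 0 0 0.004;0.155 0.0065 0.1 0 0 0.004;0.155 0.0065 0.2 0 0 0.004;0.155 0.0065 0.3 0 0 0.004;0.155 0.0065 0.36 0 0 0.004;0.155 0.0065 0.42 0 0 0.004;0.155 0.0065 0.47 0 0 0.004;0.155 0.0065 0.52 0 0 0.004;0.155 0.0065 0.52 0 0 0.004;0.155 0.0065 0.52 0 0 0.004'; python3 go.py -0.116 -0.0776 0.145; python3 look.py w3
```

```text
clock: 4.95
tool_pos: [0.5402, -0.1054, 0.1447]
orientation: [-180.0, -0.0, -167.1]
force: [-0.0, -0.1, 0.9]
opening: 0.0395
gripper_force: 0.0
(array([-0.0004,  0.0005, -0.0012]), array([-0.    , -0.0002, -0.0003]))
tcp in bin [np.float64(-0.1161243460598891), np.float64(-0.0777565774280913), np.float64(0.1446512425250688)]
[ 0.541  -0.1053  0.1454] [-179.9744    0.0573 -167.0669] 0.039642027013579925
knob pred [318.825  267.7139]
knob [324.4 270.7] 0.93 [ 0.5425 -0.1042  0.163 ] binframe [np.float64(-0.11366840778839266), np.float64(-0.07708987217000633)]
gate_hinge [399.2 232.4] 0.84 [ 0.5631 -0.0209  0.022 ] binframe [np.float64(-0.07490069801383897), np.float64(-0.0005541355673571759)]
```

View pics/w3.png

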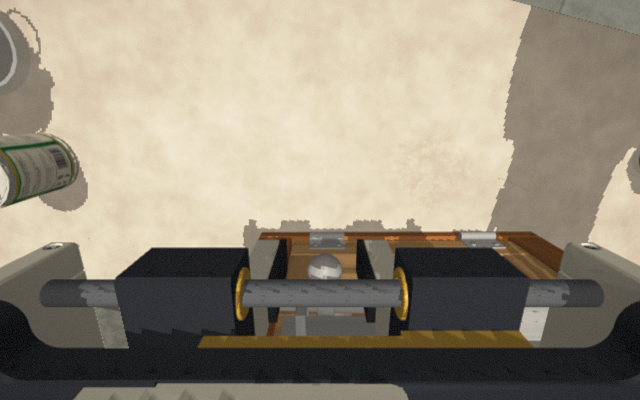

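The knob's ball at (325,268) sits between the fingers, about 2 mm left of their midline. I'll close on it.

```bash
python3 -m inch '0 0.006 0 0 0 0;0 0.006 0 0 0 0;0 0.006 0 0 0 0;0 0.006 0 0 0 0;0 0.006 0 0 0 0;0 0.006 0 0 0 0;0 0.006 0 0 0 0;0 0.006 0 0 0 0' 1
```

```text
clock: 5.82
tool_pos: [0.5404, -0.1033, 0.1444]
orientation: [180.0, 0.0, -167.1]
force: [-0.4, 0.7, 1.0]
opening: 0.0157
gripper_force: 30.0
```

```bash
python3 -m inch '0 0 -0.01 0 0 0;0 0 -0.02 0 0 0;0 0 -0.03 0 0 0;0 0 -0.034 0 0 0;0 0 -0.034 0 0 0;0 0 -0.034 0 0 0' ; python3 look.py w4; python3 - <<'E'
from h import *
for n in("scene","top"):
    im=snapshot(n); cv2.imwrite(f"pics/{n}4.png",im[:,:,::-1])
x,y=260,130; a=cv2.imread("pics/w4.png")[210:330,240:400]; b=cv2.imread("pics/scene4.png")[130:250,240:400]
cv2.imwrite("pics/c4.png",cv2.resize(np.hstack([a,b]),(800,300),interpolation=cv2.INTER_CUBIC))
E
```

```text
clock: 6.32
tool_pos: [0.5404, -0.1033, 0.1546]
orientation: [180.0, 0.0, -167.1]
force: [1.2, 0.5, -2.6]
opening: 0.0159
gripper_force: 30.0
[ 0.5404 -0.1034  0.1546] [-179.9993    0.0068 -167.076 ] 0.016212630543348528
knob pred [315.3112 259.575 ]
knob [322.2 273.2] 0.94 [ 0.5482 -0.1019  0.163 ] binframe [np.float64(-0.10755294702157961), np.float64(-0.07620945287927952)]
gate_hinge [396.9 230.6] 0.63 [ 0.5634 -0.0189  0.022 ] binframe [np.float64(-0.07416350032941355), np.float64(0.0012857772543112024)]
```

View pics/c4.png

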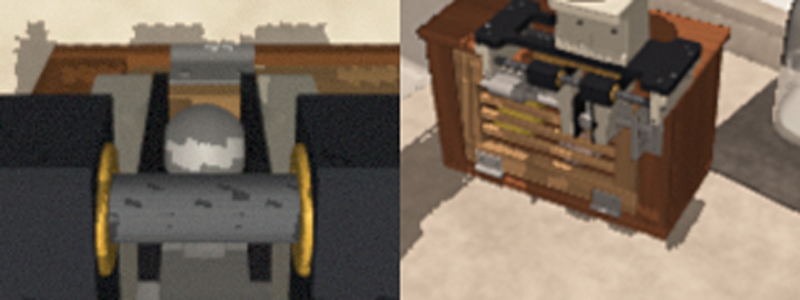

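The gripped knob stays put relative to the fingers after the 10 mm lift, so the bolt is lifted. Now I'll pull it sideways.

```bash
python3 -m inch '0 0.008 0 0 0 0;0 0.016 0 0 0 0;0 0.024 0 0 0 0;0 0.032 0 0 0 0;0 0.032 0 0 0 0'; python3 -m inch '0 0.01 0 0 0 0;0 0.02 0 0 0 0;0 0.03 0 0 0 0;0 0.04 0 0 0 0;0 0.045 0 0 0 0;0 0.045 0 0 0 0'; python3 go.py -0.116 -0.053 0.1546; python3 look.py w5
```

```text
clock: 7.03
tool_pos: [0.5381, -0.0935, 0.1546]
orientation: [180.0, 0.0, -167.1]
force: [-0.3, 1.2, -3.5]
opening: 0.0159
gripper_force: 30.0
clock: 7.53
tool_pos: [0.5351, -0.0803, 0.1546]
orientation: [180.0, 0.0, -167.1]
force: [0.7, 1.4, -2.5]
opening: 0.016
gripper_force: 30.0
(array([ 0.0016, -0.0026, -0.0001]), array([ 0.0001,  0.    , -0.0002]))
tcp in bin [np.float64(-0.11551305877221191), np.float64(-0.05222898914044724), np.float64(0.15455655883958808)]
[ 0.5351 -0.0804  0.1546] [ 179.9809    0.009  -167.0528] 0.015819555764070705
knob pred [272.5695 259.452 ]
knob [320.9 271.6] 0.57 [ 0.5423 -0.08    0.163 ] binframe [np.float64(-0.10846142916170198), np.float64(-0.053512638657116876)]
gate_hinge [373.4 227.2] 0.97 [ 0.5601 -0.0209  0.022 ] binframe [np.float64(-0.0778397030805126), np.float64(0.0001006304013358647)]
```

The knob followed the tool with low force, so the bolt is drawn by about 0.026. Next I'll swing the gate along its arc to 15°, then check.

```bash
python3 -m inch '0.011 0.003 0.003 0 0 0;0.021 0.003 0.006 0 0 0;0.043 0.003 0.014 0 0 0;0.064 0.003 0.023 0 0 0;0.085 0.003 0.032 0 0 0;0.105 0.003 0.042 0 0 0;0.125 0.003 0.053 0 0 0;0.125 0.003 0.053 0 0 0'; python3 look.py w6
```

```text
clock: 8.4
tool_pos: [0.4965, -0.0888, 0.1381]
orientation: [180.0, -0.1, -167.1]
force: [-0.5, -0.2, -0.2]
opening: 0.016
gripper_force: 30.0
[ 0.4973 -0.0886  0.1384] [ 179.9913   -0.0525 -167.0812] 0.015807590119756056
knob pred [270.4855 338.4096]
knob [322.1 270.5] 0.71 [ 0.4954 -0.0896  0.163 ] binframe [np.float64(-0.15629593704699785), np.float64(-0.05227557410382235)]
```

View pics/w6.png

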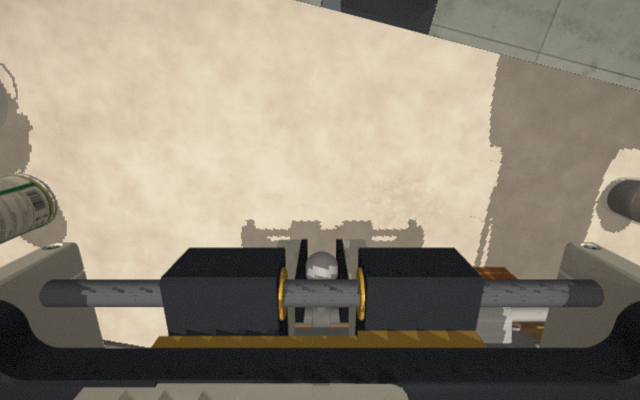

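The ball is still between the pads at (322,268) and forces are low. I'll continue to 30°.

```bash
python3 -m inch '0.01 0 0.006 0 0 0;0.02 0 0.012 0 0 0;0.039 0 0.025 0 0 0;0.057 0 0.039 0 0 0;0.075 0 0.053 0 0 0;0.092 0 0.068 0 0 0;0.108 0 0.084 0 0 0;0.108 0 0.084 0 0 0;0.108 0 0.084 0 0 0'; python3 look.py w7; python3 - <<'E'
from h import *
for n in("scene","top"):
    im=snapshot(n); cv2.imwrite(f"pics/{n}7.png",im[:,:,::-1])
a=cv2.imread("pics/top7.png")[120:270,180:380]; b=cv2.imread("pics/scene7.png")[110:260,220:420]
cv2.imwrite("pics/c7.png",cv2.resize(np.hstack([a,b]),(800,300),interpolation=cv2.INTER_CUBIC))
p=np.load("pose.npy")
for th in(20,30,40):
    t=np.radians(th)
    for y in(-.109,.109): print(th,y,[np.round(proj(n,binpt(p,(-.074-.150*np.sin(t),y,.022+.150*np.cos(t))))) for n in("top","scene")])
E
```

```text
clock: 9.35
tool_pos: [0.4661, -0.0957, 0.1131]
orientation: [180.0, -0.1, -167.1]
force: [-0.3, 0.8, -0.4]
opening: 0.0158
gripper_force: 30.0
[ 0.4666 -0.0956  0.1134] [ 179.9988   -0.0313 -167.0679] 0.01606561942650213
knob pred [265.3877 428.4221]
knob [324.8 268.3] 0.69 [ 0.4489 -0.0991  0.163 ] binframe [np.float64(-0.20376212886326675), np.float64(-0.051166616368408344)]
20 -0.109 [array([322., 188.]), array([326., 187.])]
20 0.109 [array([226., 213.]), array([250., 164.])]
30 -0.109 [array([325., 199.]), array([322., 197.])]
30 0.109 [array([229., 224.]), array([245., 172.])]
40 -0.109 [array([328., 211.]), array([318., 207.])]
40 0.109 [array([232., 236.]), array([241., 182.])]
```

View pics/c7.png

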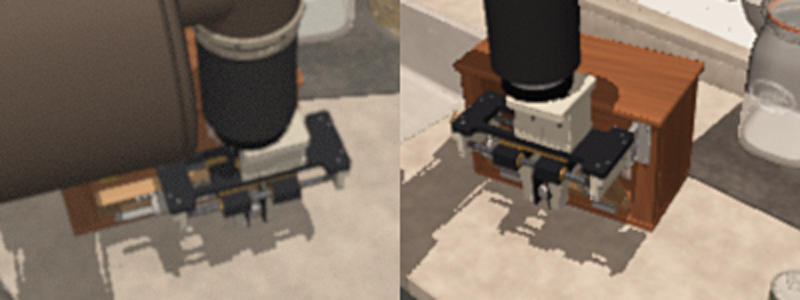

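Crop shows the gate leaning out with its upper-left corner near top-view pixel (230,218). That is close to the 30° prediction, and the fingers still hold the knob. Handing in.

```bash
python3 -c "
from plant import *
print(close_job())"
```

```text
the job is handed in; nothing more can be done
None
```

I lifted the bolt, drew it clear of the keeper, and handed the job in with the drop-front leaning out about 30° (judged from the arm's position and one picture) and the fingers still holding it by the knob; `close_job()` returned no verdict.

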